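# Refit the filter of the nail dust collector

### The job

Put the cleaned filter back into the white nail-dust collector: lift it by its pink grip bar, lay it flat on the collector's hand rest in front of the recess with its end nearest the bar towards the rounded edge, then slide it back under the sprung wire until it drops into the recess. It must end fully home, flush with the top and held down by the wire; leave the jars, the polish bottle and the e-file box where they are.

Things in the scene. Friction and masses are not known exactly. Their poses are not given: they have to be found in the camera images.
- collector: White dust collector, fixed, 320 long (its x) x 216 wide (y). Origin: centre of its underside, on the table. Its x axis points from the rounded hand-rest edge to the raised rear housing: the direction in which the filter slides home; z up. Along x: rounded edge -158 to -138, flat hand rest to -38, recess to 117, rear housing to 162 (height 72; its front face stops the filter).
- rest_mid (a point): Middle of the flat hand rest's top (collector x = -96, y = 0, height 60), marked with a rose panel 70 x 150. The strips beside the recess are level with it, so a filter can lie and slide on all of this. Axes as the collector's.
- recess (a point): Centre of the recess's mouth, level with the hand rest (collector x = 39.5, y = 0, height 60). The recess is 155 long (x) x 136 wide (y) and 8 deep; the filter rests on the grey ledges, 18 wide, along its two long sides (those across its ends lie 2 lower), about a dark open fan well. Axes as the collector's.
- retainer (a joint): Angle of the sprung steel wire: a U of 5 mm wire, 75 wide, 88 long, hinged along y on the rear housing (collector x = 147, height 79). 0 = down, empty; grows as it is lifted, to 0.7. It springs down with some 1.5 N; its lowest bend lies 22 mm in front of the housing. A filter slid along the top lifts it by itself: up to 0.25 then, about 0.08 once the filter is home.
- wire_nose (a point): Middle of the cross bar of the wire's upturned nose; with the wire down at collector x = 59, height 74.5 (underside 72, so a filter lying on the hand rest, top at 68, goes under it; a push of 5 to 12 N slides it on). Moves with the wire.
- filter_center (a point): Centre, half-way up, of the filter: panel 150 (x) x 130 (y) x 8 mm, dark frame, white pleats, about 0.18 kg, loose, at the start flat on the table, bar up. Its x axis points to the rear edge, which goes first, under the wire. On the hand rest this point is 4 mm above the level of recess; home, 4 mm below it, with 2 to 3 mm of play all round and x along the collector's x.
- filter_grip (a point): Centre of the pink grip bar on the filter: 64 long (filter x) x 12 thick (filter y) x 22 high; it lies 25 mm from the panel's centre towards the front edge (filter x = -25) and 15 mm above it. To be taken across its 12 mm from above; 59 mm of free panel on either side.
- jar_pink: Jar of pink powder with a white lid, 59 diameter, 50 high, loose. Origin: centre of its underside. To be left alone.
- jar_black: Jar of pale powder with a black lid, 59 diameter, 50 high, loose. Origin: centre of its underside. To be left alone.
- polish: Dark red nail-polish bottle, 36 square, black cap, 83 high in all, loose. Origin: centre of its underside. To be left alone.
- efile: Silver control box of an electric nail file with a round dark dial, 80 x 130 x 38 high, loose. Origin: centre of its underside. To be left alone.
Things that resemble listed ones, but are neither listed nor needed, are in the scene too. What is shaped like the part that bears filter_center but brown is not meant.

How it is judged:
On the way:
1. the filter lies flat on the hand rest, its rear edge still short of the wire (its centre 70 to 185 mm before its final place) (z of filter_center in the frame of recess between 0.001 and 0.007 m and x of filter_center in the frame of recess between -0.185 and -0.07 m and y of filter_center in the frame of recess between -0.04 and 0.04 m and angle between filter_center's own z axis and vertical below 0.06 rad and value of joint retainer below 0.03 rad), for 0.2 s.
At the end, for the whole second after the job is handed in: The filter lies flat in the recess, its top flush with the hand rest to 2 mm and level to 0.03 rad, its centre within 5 mm of the recess's, grip bar towards the hand rest, and the sprung wire rests on it (wire angle 0.045 to 0.12 rad) (z of filter_center in the frame of recess between -0.006 and -0.002 m and angle between filter_center's own z axis and vertical below 0.03 rad and x of filter_grip in the frame of recess between -0.03 and -0.02 m and y of filter_center in the frame of recess between -0.005 and 0.005 m and value of joint retainer between 0.045 and 0.12 rad and horizontal distance between filter_center and recess below 0.006 m); the robot touches nothing.
It fails at once if a jar, the polish bottle or the e-file box is shifted by more than 20 mm or tipped over (distance of any of jar_pink, jar_black, polish, efile from where it was at the start of the episode above 0.02 m or angle between any of jar_pink, jar_black, polish's own z axis and vertical above 0.4 rad).
It also fails if it takes over 45 s, if anything falls off the work surface, if the arm or the gripper's body presses on something with over 40 N, if the wrist force passes 120 N, or if a joint passes its speed limit or range.

### The arm

A 6-joint arm with a two-finger parallel gripper is mounted at the origin on the work surface. World frame = base frame: x ahead of the robot, y to its left, z up, the work surface at z = 0. Lengths are in m, angles in rad, forces in N, time in s.
With the tool pointing down it reaches from about 0.275 to 1 m from the base axis. Payload 8.4 kg.
Tool frame: the origin (TCP) lies on the centre line of the jaws, within the pads' length; the fingertips stand 17 mm ahead of it and the grasp point (between the pads) lies 2 mm behind it (bot.tcp_to_tips is the z of the fingertips in the tool frame, in m); z points along the fingers, y is the line along which they close (so a half turn about z gives the same grasp; the last joint's range is limited). The gripper opens to 85 mm and grips with 20 to 120 N. Pads are 22 mm wide; open, the fingers measure 114 mm over their backs; the gripper's body (76 mm by 85 mm) begins 54 mm behind the grasp point. The pads swing forward as they close: fully open they stand 13 mm farther back than shut.
Start: joints at [-1.308, 0.353, 1.633, -0, 1.155, -0.002], TCP at [0.164, -0.603, 0.248] pointing down, gripper open.
Joint ranges: [-2.63, 2.63], [-0.92, 2.1], [0.06, 2.66], [-1.3, 4.44], [0, 2.69], [-3.02, 3.02]. Speed limits (rad/s): [2.22, 2.22, 2.79, 3.14, 3.14, 3.14].

### API

Orientations are given as a unit quaternion [x, y, z, w].
In Python, from workcell import bot, hand, kinematics, get_obs, vision, hand_in gives the robot as it stands. The module is installed in compiled form; this text tells all that it offers. Calls block until the motion is done:
- bot.reach(position, orientation): joint-space move of the TCP to a pose.
- bot.servo_line(position, ori=None, velocity=0.15): straight line of the TCP; ori=None keeps the orientation; velocity is the mean speed in m/s.
- bot.goto_joints(angles): joint-space move.
- hand.move_gripper(opening, strength=None): finger opening in m; strength is the grip in N (None keeps the last); returns when the fingers have stopped.
- bot.dwell(seconds).
- kinematics.solve_ik(position, orientation): joint angles nearest the present ones, or None.
- get_obs(): the state.
- vision.read_camera(name): name is "side" or "top" or "wrist"; returns a dict with "frame" (400x640x3 uint8, red, green, blue), "intrinsics" (3x3 intrinsics, pixels), "view" (4x4, takes a point from world to camera coordinates). Camera axes: x right, y down, z forward; pixel columns grow to the right and rows downward; lengths in m; the calibration is good to about 2 mm. A picture is of the moment at which its call begins. There is no depth.
A pose or a line that the arm cannot do raises bot.IKError and nothing moves.
- hand_in(): hands the job in; it is judged then, once.
The state is a dict: "time_s": time; "joint_pos": joint angles; "joint_vel": joint speeds; "joint_efforts": joint torques, N m; "position": TCP position; "orientation": TCP orientation; "wrist_force": force on the tool from outside, world axes, zero at the start; "ft_torque": the same for the moment, N m; "gripper_width": finger opening in m; "grip_force": force on a finger pad.
Only numpy, scipy, OpenCV 4.12 (cv2) and the standard library are available. Lean on these libraries where they do the work, as an engineer would, in place of code of your own. Each camera call takes 0.05 s, during which the arm holds its last target. There are 200 camera calls.

## Working session

There is one attempt and no reset: what is moved stays moved. The work goes in short steps, each a Python script; the robot and the scene stay as the last script left them, time stands still between calls to the robot, and variables do not carry over. Pictures are saved under pics/ and viewed, at most 10 in all, crops included, and the job is handed in when it is done.

```bash
mkdir -p pics
cat > h.py <<'E'
import numpy as np, cv2
from workcell import bot, hand, kinematics, get_obs, vision, hand_in
def cam(n):
    c=vision.read_camera(n); return c['frame'],np.array(c['intrinsics']),np.array(c['view'])
def ray(px,K,V,z):
    d=V[:3,:3].T@np.linalg.solve(K,[px[0],px[1],1]); o=-V[:3,:3].T@V[:3,3]
    return o+d*(z-o[2])/d[2]
def proj(p,K,V):
    q=K@(V[:3,:3]@np.array(p)+V[:3,3]); return q[:2]/q[2]
def save(f,n): cv2.imwrite('pics/'+n,cv2.cvtColor(f,cv2.COLOR_RGB2BGR))
E
python3 - <<'E'
from h import *
for n in('top','side'):
    f,K,V=cam(n); save(f,n+'0.png'); print(n,K[0,0],(-V[:3,:3].T@V[:3,3]).round(3),V[:3,:3].round(2).tolist())
E
```

```text
top 508.7402734032562 [0.397 0.166 1.518] [[-0.03, -1.0, 0.0], [-1.0, 0.02, -0.08], [0.08, -0.0, -1.0]]
side 515.0353827745761 [0.24  1.144 1.19 ] [[-0.95, -0.31, 0.01], [-0.24, 0.7, -0.67], [0.2, -0.64, -0.74]]
```

View pics/top0.png

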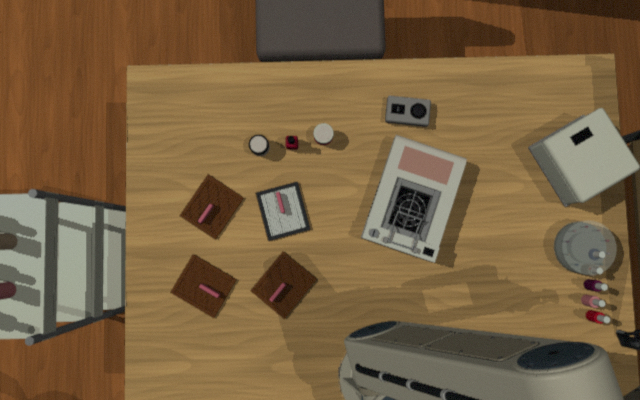

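View pics/side0.png

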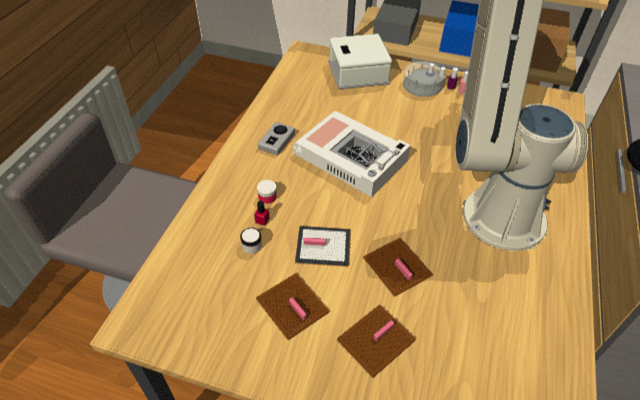

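```bash
cat >> h.py <<'E'
def blobs(m):
    return [c for c in sorted(cv2.findContours(m.astype('uint8'),cv2.RETR_EXTERNAL,cv2.CHAIN_APPROX_NONE)[0],key=cv2.contourArea,reverse=True)]
def rect(c,K,V,z):
    "min-area rectangle in the plane z: centre, (long,short), angle of the long axis"
    P=np.array([ray(p,K,V,z)[:2] for p in c.reshape(-1,2).astype(float)])*1000
    (x,y),(w,h),a=cv2.minAreaRect(P.astype('float32'))
    if w<h: w,h,a=h,w,a+90
    return np.array([x,y])/1000,(w,h),np.deg2rad(a)
E
python3 - <<'E'
from h import *
f,K,V=cam('top'); h=cv2.cvtColor(f,cv2.COLOR_RGB2HSV).astype(int)
g=f.astype(int)
for n,(u,v) in dict(rose=(425,163),wood=(350,100),frame=(270,236),pleat=(270,200),bar=(282,203),body=(390,160)).items(): print(n,h[v,u],f[v,u])
roi=np.zeros(f.shape[:2],bool); roi[130:195,370:480]=1
m=roi&((h[...,0]<12)|(h[...,0]>170))&(h[...,1]>40)&(h[...,2]>120)
for c in blobs(m)[:2]: print('rose',cv2.boundingRect(c),rect(c,K,V,.06))
roi[:]=0; roi[165:250,246:322]=1
m=roi&(h[...,1]<70)
for c in blobs(m)[:2]: print('filt',cv2.boundingRect(c),rect(c,K,V,.008))
m=roi&((h[...,0]<8)|(h[...,0]>165))&(h[...,1]>70)
for c in blobs(m)[:3]: print('bar',cv2.boundingRect(c),rect(c,K,V,.03))
E
```

```text
rose [ 10  90 142] [142 108  92]
wood [ 19 130 145] [145 118  71]
frame [90  6 43] [42 43 43]
pleat [ 40  19 162] [158 162 150]
bar [  0  92 108] [108  69  69]
body [ 32  22 160] [159 160 146]
rose (398, 147, 55, 37) (array([ 0.61191064, -0.14287466]), (149.55685424804688, 67.9545669555664), np.float64(1.2131075602605177))
filt (257, 182, 53, 58) (array([0.49220685, 0.27599469]), (146.90684509277344, 127.202880859375), np.float64(0.2412548976229239))
bar (276, 192, 9, 21) (array([0.51625238, 0.281957  ]), (62.272220611572266, 11.890235900878906), np.float64(0.24152419314340137))
```

```bash
cat >> h.py <<'E'
def q(psi): return [np.cos(psi/2),np.sin(psi/2),0,0]
E
python3 - <<'E'
from h import *
for s in(0,np.pi):
    for p,a in(((.51,.282,.1),.241),((.62,-.14,.1),-.358),((.508,-.104,.1),-.358)):
        j=kinematics.solve_ik(p,q(a+s)); print(s,None if j is None else np.round(j,2))
hand.move_gripper(.085)
p0=get_obs()['position']
bot.servo_line([p0[0],p0[1],.32],velocity=.4)
best=min((0,np.pi),key=lambda s:abs(kinematics.solve_ik((.56,-.12,.35),q(-.358+s))[5]))
print(best)
bot.reach([.60,-.135,.36],q(-.358+best)); f,K,V=cam('wrist'); save(f,'w1.png'); np.savez('w1.npz',f=f,K=K,V=V)
print((-V[:3,:3].T@V[:3,3]).round(3),get_obs()['time_s'])
E
```

```text
0 [ 0.5   0.47  1.84 -0.    0.83  1.83]
0 [-0.22  0.53  1.72 -0.    0.89  1.7 ]
0 [-0.2   0.39  1.98 -0.    0.77  1.72]
3.141592653589793 [ 0.5   0.47  1.84 -0.    0.83 -1.31]
3.141592653589793 [-0.22  0.53  1.72 -0.    0.89 -1.44]
3.141592653589793 [-0.2   0.39  1.98 -0.    0.77 -1.42]
3.141592653589793
[ 0.521 -0.107  0.487] 3.0417
```

View pics/w1.png

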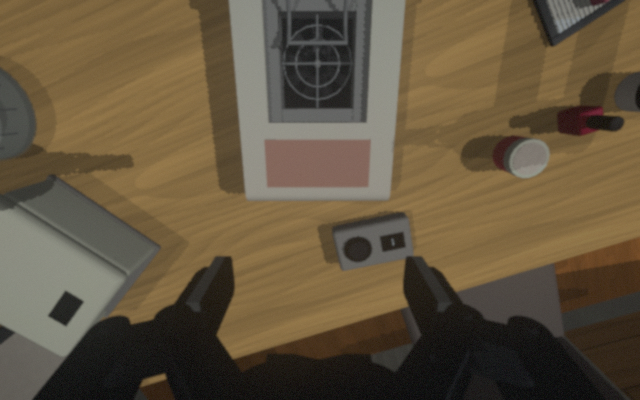

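The wrist view shows the rose panel (cols 265–370, rows 140–188) and the recess above it, with its front edge at row 123.

Run:
```python
from h import *
d=np.load('w1.npz'); f,K,V=d['f'],d['K'],d['V']; h=cv2.cvtColor(f,cv2.COLOR_RGB2HSV).astype(int)
roi=np.zeros(f.shape[:2],bool); roi[128:196,250:390]=1
m=roi&((h[...,0]<12)|(h[...,0]>170))&(h[...,1]>40)&(h[...,2]>100)
r=rect(blobs(m)[0],K,V,.06); print('rose',r)
a=r[2]+np.pi/2 if r[2]<np.pi/2 else r[2]-np.pi/2
a=1.2131+np.pi/2
c=r[0]; ex=lambda t:np.array([np.cos(t),np.sin(t)])
g=cv2.cvtColor(f,cv2.COLOR_RGB2GRAY).astype(int)
# recess mouth edges on some rows; front edge on a column; body edges
for v in(60,80,100,112):
    row=g[v]; e=[u for u in range(225,420) if abs(row[u+1]-row[u-1])>25]; print(v,e,[ (np.linalg.inv(np.array([ex(r[2]-np.pi/2+np.pi),ex(r[2]+np.pi)]).T)@(ray((u,v),K,V,.06)[:2]-c)*1e3).round(0).tolist() for u in e])
for u in(280,317,355):
    col=g[:,u]; print(u,[(v,(np.linalg.inv(np.array([ex(r[2]-np.pi/2+np.pi),ex(r[2]+np.pi)]).T)@(ray((u,v),K,V,.06)[:2]-c)*1e3).round(0).tolist()) for v in range(2,210) if abs(col[v+1]-col[v-1])>25])
```

```text
rose (array([ 0.60880426, -0.14212018]), (150.83203125, 69.29518127441406), np.float64(1.2120590737393535))
60 [232, 233, 234, 264, 265, 295, 297, 315, 319, 320, 354, 355, 368, 369, 370, 400, 401] [[138.0, 111.0], [138.0, 109.0], [138.0, 108.0], [138.0, 69.0], [138.0, 68.0], [138.0, 29.0], [138.0, 26.0], [138.0, 3.0], [138.0, -2.0], [138.0, -4.0], [138.0, -48.0], [138.0, -49.0], [138.0, -66.0], [138.0, -67.0], [138.0, -69.0], [138.0, -108.0], [138.0, -109.0]]
80 [234, 235, 236, 265, 266, 286, 304, 316, 318, 319, 333, 353, 354, 367, 368, 369, 398, 399] [[114.0, 110.0], [114.0, 109.0], [114.0, 108.0], [114.0, 69.0], [114.0, 68.0], [114.0, 41.0], [114.0, 17.0], [114.0, 2.0], [114.0, -1.0], [114.0, -2.0], [114.0, -21.0], [114.0, -48.0], [114.0, -49.0], [114.0, -66.0], [114.0, -67.0], [114.0, -69.0], [114.0, -107.0], [114.0, -109.0]]
100 [236, 237, 238, 266, 267, 353, 366, 367, 368, 397] [[88.0, 110.0], [88.0, 109.0], [88.0, 107.0], [88.0, 69.0], [88.0, 68.0], [88.0, -48.0], [88.0, -66.0], [88.0, -67.0], [88.0, -69.0], [88.0, -108.0]]
112 [237, 238, 239, 267, 268, 366, 367, 368, 396, 397] [[73.0, 110.0], [73.0, 109.0], [73.0, 107.0], [73.0, 69.0], [73.0, 67.0], [73.0, -67.0], [73.0, -68.0], [73.0, -70.0], [73.0, -108.0], [73.0, -109.0]]
280 [(122, [59.0, 52.0]), (123, [58.0, 52.0])]
317 [(10, [194.0, 0.0]), (11, [193.0, 0.0]), (44, [157.0, 0.0]), (122, [59.0, 0.0]), (123, [58.0, 0.0])]
355 [(122, [59.0, -52.0]), (123, [58.0, -52.0])]
```

Run:
```python
from h import *
bot.reach([.56,.293,.26],q(.2414+np.pi)); f,K,V=cam('wrist'); save(f,'w2.png'); np.savez('w2.npz',f=f,K=K,V=V)
print((-V[:3,:3].T@V[:3,3]).round(3), bot.tcp_to_tips)
h=cv2.cvtColor(f,cv2.COLOR_RGB2HSV).astype(int)
pc=np.array([[.5163,.282,.03]]); u,v=proj(pc[0],K,V); print(u,v)
m=((h[...,0]<8)|(h[...,0]>165))&(h[...,1]>70)
for c in blobs(m)[:3]: print('bar',cv2.boundingRect(c),rect(c,K,V,.03))
m=(h[...,1]<70); 
for c in blobs(m)[:3]: print('f',cv2.boundingRect(c),rect(c,K,V,.008))
```

```text
[0.479 0.272 0.387] 0.017
319.4675331573134 130.2075845491362
bar (473, 129, 59, 42) (array([0.48644513, 0.49853989]), (69.18576049804688, 23.11298370361328), np.float64(2.5133998906543136))
bar (247, 233, 32, 38) (array([0.68963855, 0.24561707]), (53.10921859741211, 35.495399475097656), np.float64(3.097787382083516))
bar (317, 100, 10, 55) (array([0.51301672, 0.28367316]), (61.6150016784668, 10.576828956604004), np.float64(0.23912486809356492))
f (0, 0, 122, 216) (array([ 0.57044604, -0.06861508]), (328.47796630859375, 109.97898864746094), np.float64(2.7922271975682933))
f (0, 234, 333, 166) (array([0.8699726 , 0.11018359]), (546.1165771484375, 315.87652587890625), np.float64(1.8123333364010439))
f (265, 36, 114, 130) (array([0.48884265, 0.2773714 ]), (148.4034881591797, 128.66162109375), np.float64(0.2404369409836197))
```

View pics/w2.png

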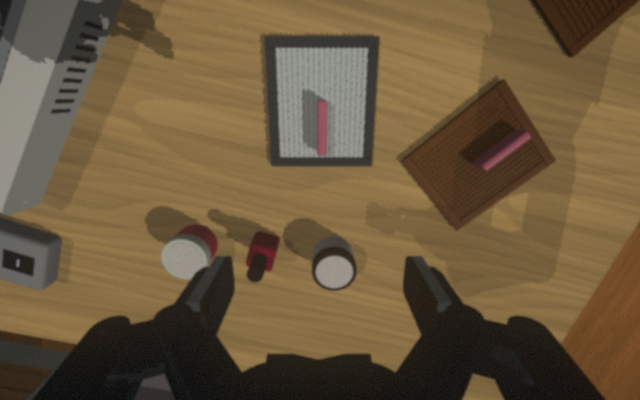

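The wrist view shows the filter (265–379, 36–166) with its bar at (322,127). It is consistent with the top view apart from a common ~3 mm offset. Grasp next.

Run:
```python
from h import *
a=.2405; g=np.array([.5131,.2835])
hand.move_gripper(.05)
bot.reach([*g,.12],q(a+np.pi)); bot.servo_line([*g,.0285],velocity=.12)
print(get_obs()['wrist_force'])
hand.move_gripper(.0,60); o=get_obs(); print(o['gripper_width'],o['grip_force'],o['position'],o['wrist_force'])
bot.servo_line([*g,.16],velocity=.15)
f,K,V=cam('wrist'); save(f,'w3.png'); np.savez('w3.npz',f=f,K=K,V=V,p=get_obs()['position'])
o=get_obs(); print(o['gripper_width'],o['time_s'],o['wrist_force'],o['ft_torque'])
```

```text
[0.09934167 0.25625472 0.41405244]
0.010333814754726858 60.28645634651184 [0.51354706 0.28374605 0.02934329] [-1.49190403 -0.53048388  7.13421269]
0.010645314785710121 8.2167 [ 0.03733869 -0.22356901 -1.97486108] [ 0.03642023 -0.11229205 -0.00592419]
```

View pics/w3.png

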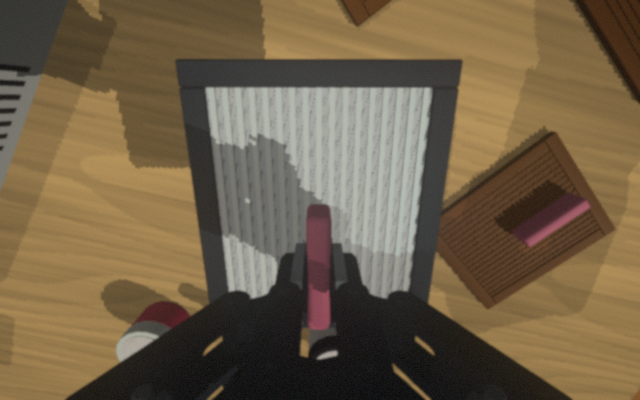

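Filter held: rear edge at row 60, cols 177–461, level and square to the tool. Carry it to the hand rest and lower it until contact.

```bash
cat >> h.py <<'E'
psi=1.2121+np.pi/2; dx=np.array([np.cos(psi),np.sin(psi)]); dy=np.array([-dx[1],dx[0]])
R=np.array([.6088,-.1421])+.1355*dx
def tcp(s,z,l=0): "TCP for filter centre s along x, l along y of the recess"; return [*(R+dx*(s-.025)+dy*l),z]
E
python3 - <<'E'
from h import *
d=np.load('w3.npz'); f,K,V,p=d['f'],d['K'],d['V'],d['p']; a=.2405+np.pi
g=cv2.cvtColor(f,cv2.COLOR_RGB2GRAY).astype(int)
ex=np.array([np.cos(a),np.sin(a),0]);ey=np.array([-ex[1],ex[0],0])
for y in(65,-65): print('pred rear',proj(p+ex*.1+ey*y/1e3-[0,0,.0213],K,V).round(1))
print('pred bar top far/near',[proj(p+ex*x+[0,0,.0007],K,V).round(1) for x in(.032,-.032)])
bot.reach(tcp(-.115,.20),q(psi))
bot.servo_line(tcp(-.115,.10),velocity=.12)
f0=get_obs()['wrist_force'][2]; print('f0',f0)
z=.10
while z>.084:
    z-=.001; bot.servo_line(tcp(-.115,z),velocity=.02); o=get_obs()
    print(round(z,4),(np.array(o['wrist_force'])).round(1),(o['position'][2]).round(4),np.round(o['ft_torque'],2))
    if o['wrist_force'][2]-f0>3: break
f,K,V=cam('side'); u,v=map(int,proj([*R,.06],K,V)); save(cv2.resize(f[v-70:v+70,u-90:u+90],None,fx=4,fy=4),'s1.png')
print(get_obs()['time_s'])
E
```

```text
pred rear [175.5  58.4]
pred rear [463.3  58.6]
pred bar top far/near [array([319.2, 216.6]), array([319. , 329.8])]
f0 -1.7064230120758737
0.099 [-0.1 -0.4 -2.4] 0.0996 [ 0.04 -0.06  0.02]
0.098 [ 0.3 -1.4 -2.6] 0.098 [ 0.04 -0.09 -0.07]
0.097 [ 0.3 -0.8 -1.7] 0.0969 [-0.01 -0.06 -0.01]
0.096 [-0.8  0.4 -1.8] 0.0959 [-0.   -0.05 -0.03]
0.095 [-0.1  0.2 -2.3] 0.0949 [-0.03 -0.06  0.02]
0.094 [ 0.1 -0.1 -1.7] 0.0939 [-0.06 -0.11  0.  ]
0.093 [-0.2 -0.2 -1.8] 0.0929 [-0.   -0.03  0.03]
0.092 [-0.   0.4 -1.3] 0.0919 [-0.01 -0.03  0.02]
0.091 [ 0.4 -0.2 -1.9] 0.0909 [ 0.01 -0.04  0.01]
0.09 [-0.8 -0.3 -2.1] 0.0899 [0.03 0.01 0.02]
0.089 [-2.   0.1  2.4] 0.0893 [ 0.04  0.19 -0.02]
13.6167
```

View pics/s1.png

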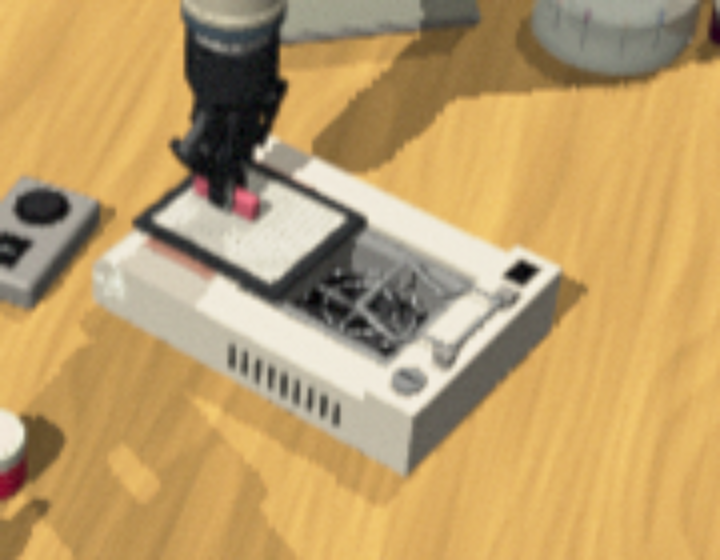

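Filter lies flat on the rest, short of the wire. Slide it under the wire, logging the force along the collector's x.

Run:
```python
from h import *
bot.dwell(.4)
z=.0900
for s in list(np.arange(-.10,-.0199,.02))+list(np.arange(-.017,.0081,.0015)):
    bot.servo_line(tcp(s,z),velocity=.06); o=get_obs(); F=np.array(o['wrist_force']); p=np.array(o['position'][:2])-R
    print(round(s*1e3,1),'Fx %.1f Fy %.1f Fz %.1f'%(F[:2]@dx,F[:2]@dy,F[2]),'at %.1f %.1f %.1f'%(p@dx*1e3+25,p@dy*1e3,o['position'][2]*1e3),round(o['gripper_width']*1e3,1))
    if F[:2]@dx<-15: break
print(o['time_s'])
```

```text
-100.0 Fx -0.4 Fy 0.1 Fz -0.9 at -99.4 -0.0 89.8 10.6
-80.0 Fx -0.1 Fy 0.1 Fz -2.2 at -79.9 -0.0 90.1 10.6
-60.0 Fx 0.2 Fy -0.1 Fz -2.0 at -59.9 -0.1 90.1 10.4
-40.0 Fx -1.3 Fy -0.3 Fz -3.3 at -39.6 0.0 90.0 10.6
-20.0 Fx 0.9 Fy 0.7 Fz -3.4 at -19.0 0.1 89.7 10.5
-17.0 Fx 1.3 Fy -0.2 Fz -3.5 at -16.6 -0.0 89.9 10.6
-15.5 Fx 1.8 Fy -0.2 Fz -4.1 at -15.4 -0.0 90.0 10.6
-14.0 Fx 0.1 Fy -0.8 Fz -3.3 at -13.8 -0.0 90.0 10.1
-12.5 Fx 0.2 Fy -0.3 Fz -5.3 at -12.2 0.0 89.9 10.5
-11.0 Fx -0.2 Fy 0.0 Fz -4.0 at -10.8 0.0 90.0 10.4
-9.5 Fx 0.9 Fy -0.9 Fz -3.8 at -9.2 0.0 89.9 10.5
-8.0 Fx 0.3 Fy 0.1 Fz -4.5 at -7.7 0.0 89.9 10.4
-6.5 Fx 1.3 Fy -0.5 Fz -4.3 at -6.2 0.0 89.9 10.7
-5.0 Fx 0.7 Fy -0.5 Fz -4.0 at -4.8 0.0 90.0 10.8
-3.5 Fx 1.3 Fy -0.4 Fz -3.8 at -3.2 0.0 90.0 10.5
-2.0 Fx -0.3 Fy -0.2 Fz -3.9 at -1.7 0.0 89.9 10.6
-0.5 Fx 0.4 Fy 0.0 Fz -3.5 at -0.2 0.0 90.0 10.7
1.0 Fx -0.1 Fy 0.2 Fz -4.5 at 1.3 0.0 89.9 10.9
2.5 Fx 0.1 Fy 0.0 Fz -3.6 at 2.8 0.0 89.9 10.7
4.0 Fx -0.9 Fy -0.2 Fz -4.4 at 4.0 0.0 90.0 10.7
5.5 Fx -5.5 Fy -2.3 Fz -5.2 at 4.2 -0.2 90.5 10.5
7.0 Fx -8.1 Fy -0.6 Fz -3.7 at 4.3 -0.2 90.9 10.5
20.6
```

The housing stops it at s ≈ 4.1, so true home is s ≈ 1.6. Back off and lower it in.

Run:
```python
from h import *
bot.servo_line(tcp(.0016,.0900),velocity=.03)
for z in np.arange(.089,.0799,-.001):
    bot.servo_line(tcp(.0016,z),velocity=.02); o=get_obs(); F=np.array(o['wrist_force']); p=np.array(o['position'][:2])-R
    print(round(z*1e3,1),'Fx %.1f Fy %.1f Fz %.1f'%(F[:2]@dx,F[:2]@dy,F[2]),'at %.1f %.1f %.1f'%(p@dx*1e3+25,p@dy*1e3,o['position'][2]*1e3))
    if F[2]>3: break
print(o['time_s'])
f,K,V=cam('side'); u,v=map(int,proj([*R,.06],K,V)); save(cv2.resize(f[v-70:v+70,u-90:u+90],None,fx=4,fy=4),'s2.png')
```

```text
89.0 Fx 0.3 Fy 0.7 Fz -3.7 at 2.1 0.1 88.8
88.0 Fx 1.1 Fy -0.3 Fz -3.9 at 2.0 0.0 87.8
87.0 Fx 0.4 Fy 0.6 Fz -3.9 at 1.7 -0.0 86.9
86.0 Fx 0.6 Fy 0.2 Fz -2.6 at 1.5 -0.0 86.0
85.0 Fx 0.1 Fy 0.5 Fz -4.3 at 1.5 -0.0 85.0
84.0 Fx -1.2 Fy 0.1 Fz -3.9 at 1.6 0.0 84.0
83.0 Fx -0.8 Fy -0.5 Fz -4.5 at 1.6 0.0 83.0
82.0 Fx -0.5 Fy -0.5 Fz -3.9 at 1.6 0.0 81.9
81.0 Fx 1.2 Fy 0.3 Fz 3.3 at 1.5 -0.0 81.3
23.1833
```

View pics/s2.png

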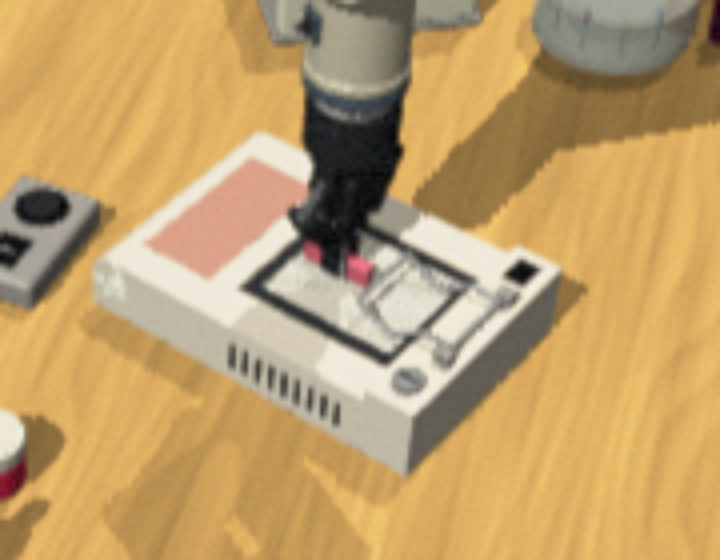

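Seated exactly at the expected height (81.3), flush, with the wire on top. Release and retreat.

Run:
```python
from h import *
hand.move_gripper(.035,20)
bot.servo_line(tcp(.0016,.26),velocity=.15)
f,K,V=cam('wrist'); save(f,'w4.png')
f,K,V=cam('side'); u,v=map(int,proj([*R,.06],K,V)); save(cv2.resize(f[v-70:v+70,u-90:u+90],None,fx=4,fy=4),'s3.png')
o=get_obs(); print(o['time_s'],o['wrist_force'])
```

```text
25.0333 [-0.82885885 -0.34871661  0.45077267]
```

View pics/w4.png

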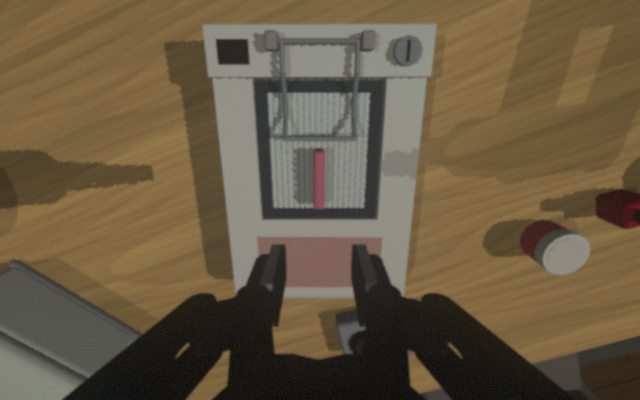

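View pics/s3.png

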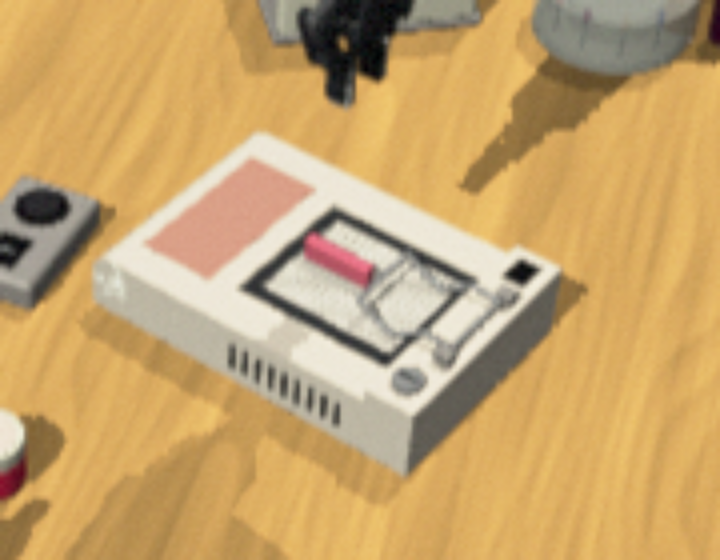

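The filter (253–385, 78–219 in the wrist view) sits square and flush in the recess, the wire's nose bar at row 137 is over it, and the gripper is clear.

```bash
python3 -c "
from h import *
print(hand_in())"
```

```text
the job is handed in; nothing more can be done
None
```

The filter is back in the collector, flush in the recess and held down by the wire; I handed the job in after about 25 s of robot time, without touching the jars, polish bottle or e-file box, and no verdict was returned.

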